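Cover the butter pans with their own lids

ROBOT

A 7-joint arm with a two-finger parallel gripper is mounted at the origin on the work surface. World frame = base frame: x ahead of the robot, y to its left, z up, the work surface at z = 0. Lengths are in m, angles in rad, forces in N, time in s.
With the tool pointing down it reaches from about 0.425 to 0.875 m from the base axis. Payload 4.7 kg.
Tool frame: the origin (TCP) lies midway between the tips of the shut fingers; the grasp point (between the pads) lies 19 mm behind it; z points along the fingers, y is the direction in which the jaws open and shut (so a half turn about z gives the same grasp; the last joint's range is limited). The gripper opens to 87 mm and grips with 3 to 60 N. Pads are 19 mm wide; open, the fingers measure 117 mm over their backs; the gripper's body (75 mm by 190 mm) begins 51 mm behind the grasp point.
Start: joints at [-1.096, 0.321, -0.07, 1.45, 0.023, 1.371, -0.057], TCP at [0.289, 0.582, 0.223] pointing down, gripper open.
Joint ranges: [-2.86, 2.86], [-0.3, 2.09], [-1.38, 1.24], [0.06, 2.45], [-1.56, 4.7], [0.09, 2.05], [-2.69, 2.69]. Speed limits (rad/s): [2.57, 2.57, 3.14, 3.14, 3.14, 3.14, 3.14].

INTERFACE

Orientations are given as a rotation vector (axis times angle).
In Python, from bench import monitor, eyes, order gives the robot as it stands. The module is installed in compiled form; this text tells all that it offers.
- The arm moves only by the shell command python3 -m pendant 'ROWS' [FORCE]. ROWS is JSON, a list of rows, each a list of 3 entries, a list of its own where there are three numbers: the turn, a rotation vector about the tool's x, y, z in degrees, then the shift along the tool's x, y, z in m, then the gripper command: -1 is fully open, 1 is shut, values between are in proportion. In form: [[[rx, ry, rz], [tx, ty, tz], hand], ...]. A call has 1 to 8 rows; each row shifts and turns the commanded pose from where the row before left it, along the tool's axes as they then stand; what a row does not reach is not made up. A row lasts 1/8 s, in which the tool goes at most 62.5 mm and 10.7 degrees, less where a joint would pass 70% of its speed; a pose out of reach is approached as far as the arm can. A call is refused whole if a number of a shift passes 0.0625 or a number of a turn 10.7, either way. A call with a gripper value outside its range is refused whole. The fingers move at their own pace and stop on an object; FORCE is the grip in N (left out, the last holds). Time passes only in rows, so rows that do not move let the fingers close. It gives the time, the measured TCP pose, the force and the opening at its end, in the units of the state.
- monitor.get_state(): the state, without advancing time (a new reading comes with each control period).
- eyes.get_image(name): name is "scene" or "side" or "wrist"; returns a dict with "color" (400x640x3 uint8, red, green, blue), "range_z" (400x640 float32, m along the optical axis (not along the pixel's ray), 0 where there is no reading), "fx", "fy", "cx", "cy" (pixels), "k1" (the pictures are not rectified: a ray, as slopes to the right and down, at radius r is drawn at 1 + k1 r^2 times it, then the intrinsics apply), "world_to_cam" (4x4, takes a point from world to camera coordinates). Camera axes: x right, y up, looking along -z (the intrinsics and any distortion apply to the point x, -y, -z); pixel columns grow to the right and rows downward; lengths in m; the calibration is good to about 2 mm. A picture is of the moment at which its call begins.
- order.close_job(): hands the job in, once; it reports no verdict.
The state is a dict: "time": time; "joint_positions": joint angles; "qd": joint speeds; "joint_torque": joint torques, N m; "position": TCP position; "tool_rot": TCP orientation; "ft_force": force on the tool from outside, world axes, zero at the start; "torque": the same for the moment, N m; "grip_width": opening from 0.0 (shut) to 1.0 (fully open).
Only numpy, scipy, OpenCV 4.12 (cv2) and the standard library are available. Lean on these libraries where they do the work, as an engineer would, in place of code of your own. Each camera call takes 0.05 s, during which the arm holds its last target.

TASK

Before the four pans of butter go to the fridge, put on each pan the lid of its own shape and size (small round, large round, square, oblong), so that every lid sits flat and fully down on its rim, handle up, with the square and oblong lids in line with their pans. Leave the blue carton and the jar where they are.

Things in the scene. Friction and masses are not known exactly. Their poses are not given: they have to be found in the camera images.
- lid_small_round_mid (a point): Loose small round steel lid, right way up on the counter: plate 92 mm across, 4 mm thick, black round knob 24 mm in diameter and 34 mm high upright in the middle of its top; below the plate a step 52 mm across, 6 mm deep, that drops loosely into the pan's mouth. Heights: step 0-6, plate 6-10, handle 10-44 mm. 0.14-0.35 kg. Point: the lid's middle, 22 mm above its underside; z up.
- lid_large_round_mid (a point): Loose large round steel lid, right way up on the counter: plate 130 mm across, 4 mm thick, black round knob 24 mm in diameter and 34 mm high upright in the middle of its top; below the plate a step 90 mm across, 6 mm deep, that drops loosely into the pan's mouth. Heights: step 0-6, plate 6-10, handle 10-44 mm. 0.14-0.35 kg. Point: the lid's middle, 22 mm above its underside; z up.
- lid_square_mid (a point): Loose square steel lid, right way up on the counter: plate 104 x 104 mm, 4 mm thick, black bar handle 56 mm long (along its x), 16 mm wide and 34 mm high upright in the middle of its top; below the plate a step 64 x 64 mm, 6 mm deep, that drops loosely into the pan's mouth. Heights: step 0-6, plate 6-10, handle 10-44 mm. 0.14-0.35 kg. Point: the lid's middle, 22 mm above its underside; z up.
- lid_oblong_mid (a point): Loose oblong steel lid, right way up on the counter: plate 150 mm (its x) by 86 mm (its y), 4 mm thick, black bar handle 56 mm long (along its x), 16 mm wide and 34 mm high upright in the middle of its top; below the plate a step 110 x 46 mm, 6 mm deep, that drops loosely into the pan's mouth. Heights: step 0-6, plate 6-10, handle 10-44 mm. 0.14-0.35 kg. Point: the lid's middle, 22 mm above its underside; z up.
- pan_small_round_rim (a point): Open small round steel pan with butter in it, fixed on the counter, 60 mm high; mouth 72 mm across (80 mm outside). Point: centre of the mouth, level with the top of the rim; z up. With the lid seated, its plate lies flat on the rim and its middle point is 16 mm above this point. The butter stays below the lid.
- pan_large_round_rim (a point): Open large round steel pan with butter in it, fixed on the counter, 60 mm high; mouth 110 mm across (118 mm outside). Point: centre of the mouth, level with the top of the rim; z up. With the lid seated, its plate lies flat on the rim and its middle point is 16 mm above this point. The butter stays below the lid.
- pan_square_rim (a point): Open square steel pan with butter in it, fixed on the counter, 60 mm high; mouth 84 x 84 mm (92 x 92 mm outside). Point: centre of the mouth, level with the top of the rim; z up, x and y along its sides. With the lid seated, its plate lies flat on the rim and its middle point is 16 mm above this point. The butter stays below the lid.
- pan_oblong_rim (a point): Open oblong steel pan with butter in it, fixed on the counter, 60 mm high; mouth 130 mm (its x) by 66 mm (its y) (138 x 74 mm outside). Point: centre of the mouth, level with the top of the rim; z up, x and y along its sides. With the lid seated, its plate lies flat on the rim and its middle point is 16 mm above this point. The butter stays below the lid.
- carton_mid (a point): Bystander: a blue butter carton 115 x 70 x 45 mm at the left of the work; the point is its centre.
- jar_mid (a point): Bystander: a glass jar with a white cap, 70 mm in diameter, 110 mm high, at the right of the work; the point is its centre.
There are look-alikes about, which are no part of the job. Leave any red look-alike of the part that bears pan_large_round_rim alone. What is shaped like the part that bears lid_small_round_mid but green is not meant.

How it is judged:
By the outcome, as a careful person would: the job done as asked, in the order asked, and still so for the second after the job is handed in, with the robot touching nothing.
It also fails if it takes over 123 s, if anything falls off the work surface, if the arm or the gripper's body presses on something with over 40 N, if the wrist force passes 120 N, or if a joint passes its speed limit or range.

## Working session

There is one attempt and no reset: what is moved stays moved. The work goes in short steps, Python scripts to look and compute and a shell command to move; the robot and the scene stay as the last step left them, time stands still between calls to the robot, and variables do not carry over. Pictures are saved under pics/ and viewed, and the job is handed in when it is done.

```bash
mkdir -p pics; cat > h.py <<'E'
import numpy as np, cv2
from scipy.spatial.transform import Rotation as R
from bench import monitor, eyes, order
def grab(n,name):
    im=eyes.get_image(n); cv2.imwrite(f'pics/{name}.png',im['color'][:,:,::-1]); np.savez(f'{name}.npz',**im); return im
def und(im,uv):
    uv=np.atleast_2d(np.asarray(uv,float)); d=np.stack([(uv[:,0]-im['cx'])/im['fx'],(uv[:,1]-im['cy'])/im['fy']],1)
    s=d.copy()
    for _ in range(20): s=d/(1+im['k1']*(s**2).sum(1,keepdims=True))
    return s
def rays(im,uv):
    s=und(im,uv); T=np.linalg.inv(im['world_to_cam']); d=np.c_[s[:,0],-s[:,1],-np.ones(len(s))]
    return T[:3,3], d@T[:3,:3].T
def plane(im,uv,z):
    o,d=rays(im,uv); return o+d*((z-o[2])/d[:,2:3])
def cloud(im):
    h,w=im['range_z'].shape; u,v=np.meshgrid(np.arange(w),np.arange(h))
    o,d=rays(im,np.c_[u.ravel(),v.ravel()]); return (o+d*im['range_z'].reshape(-1,1)).reshape(h,w,3)
def proj(im,p):
    p=np.atleast_2d(p); c=p@im['world_to_cam'][:3,:3].T+im['world_to_cam'][:3,3]
    s=np.c_[c[:,0],-c[:,1]]/-c[:,2:3]; s=s*(1+im['k1']*(s**2).sum(1,keepdims=True))
    return np.c_[s[:,0]*im['fx']+im['cx'],s[:,1]*im['fy']+im['cy']]
E
python3 - <<'E'
from h import *
for n in ['scene','side','wrist']:
    im=grab(n,n+'0'); print(n,im['fx'],im['k1'],np.linalg.inv(im['world_to_cam']).round(3).tolist())
s=monitor.get_state(); print(s['time'],s['position'],s['tool_rot'],s['grip_width'],s['ft_force'])
print(R.from_rotvec(s['tool_rot']).as_matrix().round(3))
E
```

```text
scene 402.5929412101214 -0.1045885503561742 [[-0.748, -0.555, 0.365, 0.847], [0.664, -0.621, 0.417, 0.425], [-0.004, 0.554, 0.833, 0.923], [0.0, 0.0, 0.0, 1.0]]
side 515.9869391555033 0.03214294489343096 [[-0.808, 0.442, -0.391, -0.189], [-0.589, -0.625, 0.512, 0.854], [-0.018, 0.644, 0.765, 1.368], [0.0, 0.0, 0.0, 1.0]]
wrist 357.07496757744514 -0.022730803622700368 [[0.444, -0.856, -0.264, 0.216], [0.896, 0.424, 0.133, 0.617], [-0.002, -0.295, 0.955, 0.383], [0.0, 0.0, 0.0, 1.0]]
0.15 [0.28886396 0.58179698 0.22171699] [-7.17327649e-01 -3.05829939e+00  2.29028200e-03] 1.004296996613891 [ 0.23436987 -0.48732144 -0.31917177]
[[-0.896  0.445 -0.001]
 [ 0.445  0.896 -0.001]
 [-0.    -0.001 -1.   ]]
```

View pics/scene0.png

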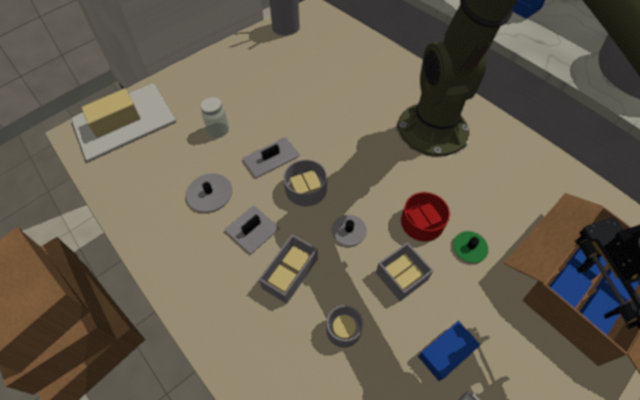

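View pics/side0.png

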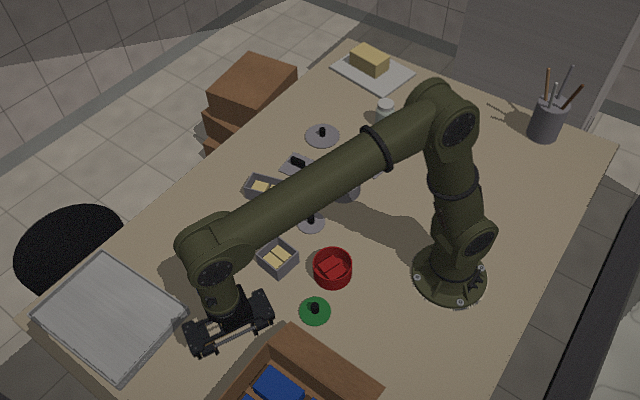

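View pics/wrist0.png

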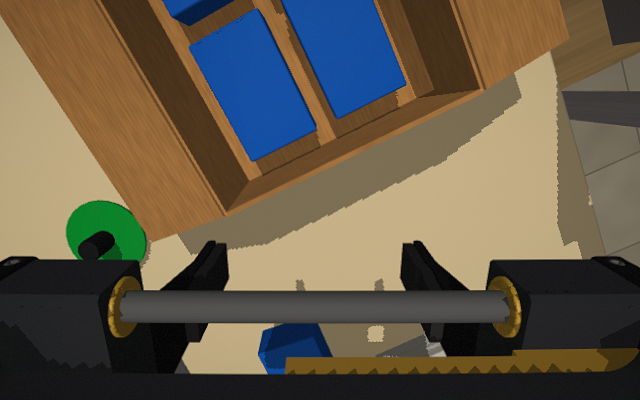

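```bash
python3 - <<'E'
from h import *
im=dict(np.load('scene0.npz')); c=im['color'][:,:,::-1]
cv2.imwrite('pics/crop0.png',cv2.resize(c[120:370,180:460],None,fx=2.4,fy=2.4,interpolation=cv2.INTER_CUBIC)[:600,:800])
P=cloud(im)
for n,(u,v) in dict(LR=(195,200),SR=(340,238),SQ=(243,240),OB=(255,160),knobLR=(207,187),pLR=(304,183),pOB=(289,268),pSQ=(404,272),pS=(344,327),table=(150,150),crate=(590,200),crate2=(525,265),car=(450,345),jar=(212,110)).items(): print(n,P[v,u].round(3),c[v,u])
E
```

```text
LR [ 0.704 -0.26   0.01 ] [117 116 120]
SR [0.486 0.091 0.01 ] [116 115 119]
SQ [ 0.676 -0.071  0.007] [116 115 119]
OB [ 0.496 -0.261  0.012] [109 108 112]
knobLR [ 0.662 -0.248  0.044] [13 13 11]
pLR [ 0.453 -0.089  0.034] [ 99 151 168]
pOB [0.847 0.425 0.923] [49 73 81]
pSQ [0.446 0.269 0.036] [ 92 137 150]
pS [0.642 0.269 0.035] [ 88 134 149]
table [ 0.71  -0.523 -0.002] [112 137 149]
crate [-0.136  0.485  0.004] [109 134 146]
crate2 [0.249 0.459 0.09 ] [ 56  84 114]
car [0.502 0.454 0.045] [125  63  29]
jar [ 0.516 -0.422  0.11 ] [135 144 145]
```

View pics/crop0.png

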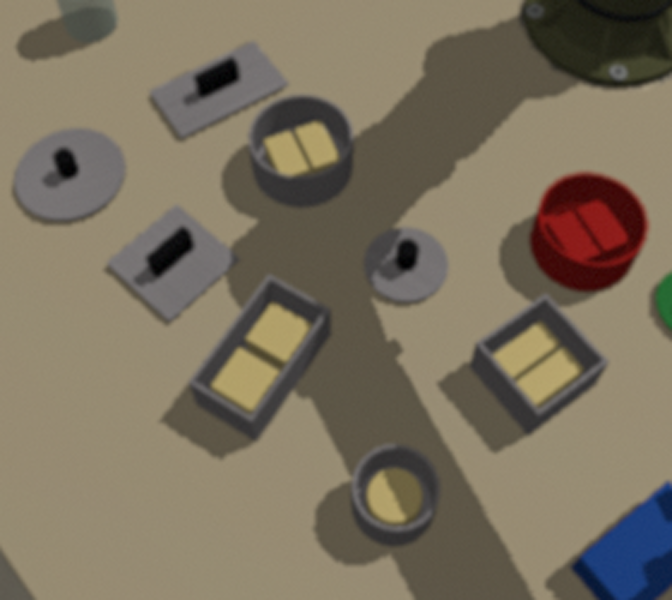

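The crop shows the large round lid at about (208,193) full-image, small round lid (349,231), square lid (251,229), oblong lid (270,157). The pans are large (305,182), oblong (289,268), square (404,272) and small (344,327). The red pan (425,216) and green lid (470,247) are the decoys.

```bash
cat > meas.py <<'E'
from h import *
import sys
def comps(P,lo,hi,box,amin=20,col=None,colmask=None):
    m=((P[...,2]>lo)&(P[...,2]<hi)).astype(np.uint8)
    if colmask is not None: m&=colmask.astype(np.uint8)
    m=cv2.morphologyEx(m,cv2.MORPH_CLOSE,np.ones((3,3),np.uint8))
    n,l,st,ce=cv2.connectedComponentsWithStats(m)
    out=[]
    for i in range(1,n):
        if st[i,4]>=amin and box[0]<ce[i][0]<box[1] and box[2]<ce[i][1]<box[3]: out.append((ce[i],st[i,4],l==i))
    return out
if __name__=='__main__':
    im=dict(np.load('scene0.npz')); P=cloud(im); box=(170,480,130,380)
    c=im['color'].astype(int); V=c.max(2); 
    dark=V<50; sat=(c.max(2)-c.min(2))
    grey=sat<16
    print('lids plates by colour+plane z=.010')
    m=(grey&(V>85)).astype(np.uint8)
    n,l,st,ce=cv2.connectedComponentsWithStats(m)
    for i in range(1,n):
        if st[i,4]<150 or not(box[0]<ce[i][0]<box[1] and box[2]<ce[i][1]<box[3]): continue
        ct=max(cv2.findContours((l==i).astype(np.uint8),0,1)[0],key=cv2.contourArea)[:,0]
        X=plane(im,ct,.010)[:,:2].astype(np.float32)
        print(ce[i].round(),st[i,4],'rect',np.array(cv2.minAreaRect(X*1000)[0]).round(1),np.array(cv2.minAreaRect(X*1000)[1]).round(1),round(cv2.minAreaRect(X*1000)[2],1),'circ',np.array(cv2.minEnclosingCircle(X*1000)[0]).round(1),round(cv2.minEnclosingCircle(X*1000)[1],1))
    print('rims by depth')
    for ce,a,mk in comps(P,.05,.068,box):
        X=P[mk].astype(np.float32); 
        g=X[X[:,2]>.056]
        if len(g)<10: continue
        X=g[:,:2].copy()*1000
        r=cv2.minAreaRect(X); q=cv2.minEnclosingCircle(X)
        print(ce.round(),a,'rect',np.array(r[0]).round(1),np.array(r[1]).round(1),round(r[2],1),'circ',np.array(q[0]).round(1),round(q[1],1),'z',np.median(g[:,2]).round(4))
    print('handles by depth')
    for ce,a,mk in comps(P,.036,.05,box,8,colmask=V<45):
        X=P[mk].astype(np.float32)[:,:2]*1000; r=cv2.minAreaRect(X)
        print(ce.round(),a,np.array(r[0]).round(1),np.array(r[1]).round(1),round(r[2],1))
E
python3 meas.py
```

```text
lids plates by colour+plane z=.010
[271. 158.] 926 rect [ 453.3 -241.8] [ 86.  150.6] 81.7 circ [ 453.2 -240.1] 84.4
[209. 193.] 1238 rect [ 660.8 -257.3] [125.4 128.1] 48.4 circ [ 661.  -257.1] 65.2
[252. 230.] 1107 rect [639.5 -81.6] [105.9 104.2] 5.6 circ [640.9 -82.9] 70.4
[353. 233.] 505 rect [450.1  97.5] [91.8 69.9] 20.5 circ [453.5  88.2] 46.2
[286. 264.] 297 rect [630.3  57.1] [148.9  80.4] 16.4 circ [630.5  55.7] 81.6
[407. 267.] 231 rect [419.8 258.6] [100.6  99.9] 85.6 circ [419.5 255.4] 67.0
[337. 325.] 164 rect [639.1 254.1] [83.2 59.7] 74.3 circ [627.9 257.3] 42.3
rims by depth
[305. 177.] 341 rect [448.3 -90.2] [116.9 116.7] 76.5 circ [448.3 -91.1] 60.5 z 0.0596
[427. 211.] 378 rect [546.9 278.3] [658.9 116.6] 16.8 circ [541.3 298.3] 330.6 z 0.06
[288. 265.] 489 rect [745.  200.1] [475.6 132.9] 50.1 circ [716.2 224.2] 239.6 z 0.0598
[405. 267.] 433 rect [624.3 311.5] [486.1 114.7] 13.8 circ [620.4 327.5] 246.4 z 0.0598
[345. 323.] 282 rect [734.5 318.9] [298.6  79.9] 28.4 circ [725.8 334.9] 150.9 z 0.0597
handles by depth
[431. 132.] 236 [48.8 20.1] [ 66.9 147.9] 14.7
[270. 150.] 77 [656.6  80.7] [785.5  45.5] 57.8
[206. 186.] 42 [ 660.  -254.7] [16.8 18.6] 57.0
[250. 223.] 104 [640.3 -80.8] [50.8 12.8] 5.5
[349. 224.] 52 [643.9 258. ] [525.3  18.3] 41.5
[474. 241.] 49 [255.4 332.4] [18.3 17.9] 18.1
```

```bash
sed -i "s/out.append((ce\[i\],st\[i,4\],l==i))/out.append((ce[i],st[i,4],(l==i)\&(P[...,2]>lo)\&(P[...,2]<hi)))/" meas.py; python3 meas.py | sed -n '/rims/,$p'
python3 - <<'E'
from h import *
im=dict(np.load('scene0.npz'));P=cloud(im)
c=im['color'].astype(int)
# small lid plate by depth
m=np.zeros(P.shape[:2],bool); m[200:262,320:380]=True
m&=(P[...,2]>.0065)&(P[...,2]<.014)
X=P[m][:,:2].astype(np.float32)*1000; print(len(X),cv2.minAreaRect(X),cv2.minEnclosingCircle(X))
E
```

```text
rims by depth
[305. 177.] 341 rect [448.3 -90.2] [116.9 116.7] 76.5 circ [448.3 -91.1] 60.5 z 0.0596
[427. 211.] 378 rect [288.  200.4] [117.2 116.7] 19.3 circ [286.4 200.6] 60.5 z 0.06
[288. 265.] 489 rect [642.5  77.8] [140.7  75.5] 16.6 circ [642.   77.6] 78.2 z 0.0597
[405. 267.] 433 rect [443.4 266.2] [91.9 93.7] 83.3 circ [443.6 267.3] 63.0 z 0.0598
[345. 323.] 282 rect [639.4 267.2] [78.8 80.1] 76.1 circ [639.3 266.6] 40.8 z 0.0597
handles by depth
[431. 132.] 236 [48.8 20.1] [ 66.9 147.9] 14.7
[270. 150.] 77 [ 454.8 -240.4] [13.5 49.3] 81.2
[206. 186.] 42 [ 660.  -254.7] [16.8 18.6] 57.0
[250. 223.] 104 [640.3 -80.8] [50.8 12.8] 5.5
[349. 224.] 52 [454.3  90.4] [19.4 17.7] 46.0
[474. 241.] 49 [255.4 332.4] [18.3 17.9] 18.1
741 ((451.3135681152344, 88.20231628417969), (91.12855529785156, 88.35665893554688), 47.364681243896484) ((451.4725341796875, 87.86975860595703), 46.89103317260742)
```

```bash
cat > go.py <<'E'
from h import *
import sys
a=[float(x) for x in sys.argv[1:]]
s=monitor.get_state(); M=R.from_rotvec(s['tool_rot']).as_matrix()
yaw=np.degrees(np.arctan2(M[1,1],M[0,1]))
print('t',round(s['time'],2),'pos',s['position'].round(4) if hasattr(s['position'],'round') else s['position'],'yaw',round(yaw,2),'grip',round(s['grip_width'],3),'F',np.round(s['ft_force'],1),'q',np.round(s['joint_positions'],2),'tilt',M[:2,2].round(3))
if len(a)>=3:
    if len(a)>3:
        dz=yaw-a[3]; print('turn about tool z needed', round(dz,1))
        y=np.radians(a[3]); yv=np.array([np.cos(y),np.sin(y),0]); zv=np.array([0,0,-1.]); M2=np.c_[np.cross(yv,zv),yv,zv]
    else: M2=M
    print('shift in tool axes (after turn)',(M2.T@(np.array(a[:3])-s['position'])).round(4))
E
python3 go.py .454 .089 .16
```

```text
t 0.15 pos [0.2889 0.5818 0.2217] yaw 63.6 grip 1.004 F [ 0.2 -0.5 -0.3] q [-1.1   0.32 -0.07  1.45  0.02  1.37 -0.06] tilt [-0.001 -0.001]
shift in tool axes (after turn) [-0.367  -0.3679  0.0623]
```

```bash
python3 -m pendant '[[[0,0,0],[-0.036,-0.036,0],-0.2],[[0,0,0],[-0.036,-0.036,0],-0.2],[[0,0,0],[-0.036,-0.036,0],-0.2],[[0,0,0],[-0.036,-0.036,0],-0.2],[[0,0,0],[-0.036,-0.036,0.006],-0.2],[[0,0,0],[-0.036,-0.036,0.006],-0.2],[[0,0,0],[-0.036,-0.036,0.006],-0.2],[[0,0,0],[-0.036,-0.036,0.006],-0.2]]' 20; python3 go.py .454 .089 .10
```

```text
time: 1.15
position: [0.4192, 0.1945, 0.1983]
tool_rot: [0.717, 3.058, 0.001]
ft_force: [-0.2, -0.4, 0.8]
grip_width: 0.599
t 1.15 pos [0.4192 0.1945 0.1983] yaw 63.6 grip 0.599 F [-0.2 -0.4  0.8] q [-0.71 -0.07  0.21  1.94  0.02  1.28  0.6 ] tilt [0. 0.]
shift in tool axes (after turn) [-0.0781 -0.079   0.0983]
```

```bash
python3 -m pendant '[[[0,0,0],[-0.039,-0.040,0.0],-0.2],[[0,0,0],[-0.039,-0.039,0.0],-0.2],[[0,0,0],[0,0,0.05],-0.2],[[0,0,0],[0,0,0.05],-0.2],[[0,0,0],[0,0,0],-0.2]]'; python3 go.py .454 .089 .015; python3 -c "
from h import *
grab('wrist','w1');grab('scene','s1')"
```

```text
time: 1.78
position: [0.4503, 0.0896, 0.0954]
tool_rot: [-0.716, -3.052, 0.007]
ft_force: [-1.6, 0.0, 0.7]
grip_width: 0.604
t 1.77 pos [0.4503 0.0896 0.0954] yaw 63.58 grip 0.604 F [-1.6  0.   0.7] q [-0.6   0.02  0.35  2.07 -0.01  1.06  0.86] tilt [-0.008 -0.003]
shift in tool axes (after turn) [-0.004   0.0016  0.0804]
```

View pics/w1.png

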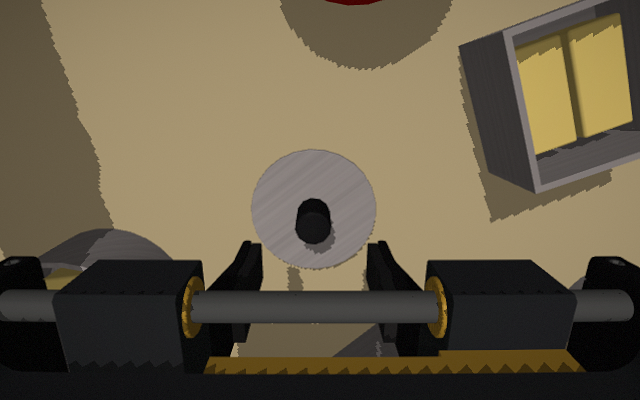

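The wrist view shows the small lid's knob at (313,222), centred between the fingers (mid about column 315). I descend.

```bash
python3 -m pendant '[[[0,0,0],[-0.002,0.001,0.04],-0.2],[[0,0,0],[0,0,0.039],-0.2],[[0,0,0],[0,0,0],-0.2],[[0,0,0],[0,0,0],1],[[0,0,0],[0,0,0],1],[[0,0,0],[0,0,0],1],[[0,0,0],[0,0,0],1],[[0,0,0],[0,0,0],1]]' 30; python3 go.py .454 .089 .015
```

```text
time: 2.88
position: [0.4564, 0.0906, 0.0204]
tool_rot: [0.718, 3.058, 0.001]
ft_force: [-2.2, -2.3, 6.6]
grip_width: 0.266
t 2.88 pos [0.4564 0.0906 0.0204] yaw 63.58 grip 0.266 F [-2.2 -2.3  6.6] q [-0.59  0.14  0.35  2.12 -0.06  0.89  0.91] tilt [0.001 0.   ]
shift in tool axes (after turn) [ 0.0015 -0.0025  0.0054]
```

```bash
python3 -m pendant '[[[0,0,0],[0,0,-0.05],1],[[0,0,0],[0,0,-0.05],1],[[0,0,0],[0,0,-0.01],1],[[0,0,0],[0,0,0],1]]'; python3 go.py .6394 .267 .13; python3 -c "
from h import *
grab('wrist','w2')"
```

```text
time: 3.38
position: [0.4559, 0.091, 0.1295]
tool_rot: [0.717, 3.058, 0.001]
ft_force: [-0.1, 0.4, -1.7]
grip_width: 0.268
t 3.38 pos [0.4559 0.091  0.1295] yaw 63.61 grip 0.268 F [-0.1  0.4 -1.7] q [-0.61 -0.01  0.35  2.02  0.    1.13  0.85] tilt [0.    0.001]
shift in tool axes (after turn) [-0.0862  0.2392 -0.0003]
```

View pics/w2.png

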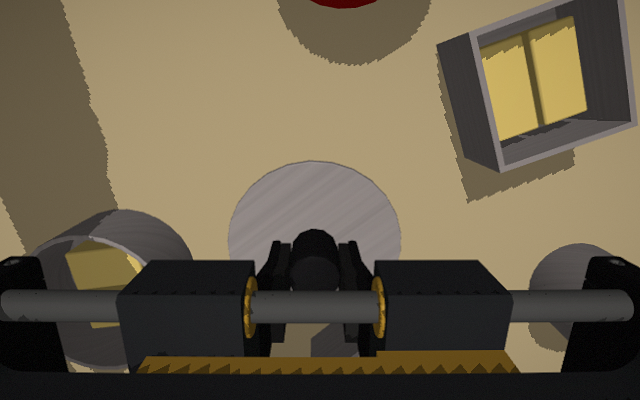

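The lid is lifted and held, with its plate at (315,230) level. Next I move over the small pan.

```bash
python3 -m pendant '[[[0,0,0],[-0.014,0.040,0],1],[[0,0,0],[-0.014,0.040,0],1],[[0,0,0],[-0.014,0.040,0],1],[[0,0,0],[-0.014,0.040,0],1],[[0,0,0],[-0.015,0.040,0],1],[[0,0,0],[-0.015,0.039,0],1],[[0,0,0],[0,0,0],1]]'; python3 go.py .6394 .267 .085; python3 -c "
from h import *
grab('scene','s3')"
```

```text
time: 4.3
position: [0.6386, 0.269, 0.125]
tool_rot: [-0.712, -3.056, 0.004]
ft_force: [-0.6, 0.3, -2.5]
grip_width: 0.266
t 4.3 pos [0.6386 0.269  0.125 ] yaw 63.77 grip 0.266 F [-0.6  0.3 -2.5] q [-0.66  0.48  0.3   1.46 -0.14  1.23  0.77] tilt [-0.004 -0.002]
shift in tool axes (after turn) [-0.0018 -0.0013  0.04  ]
```

View pics/s3.png

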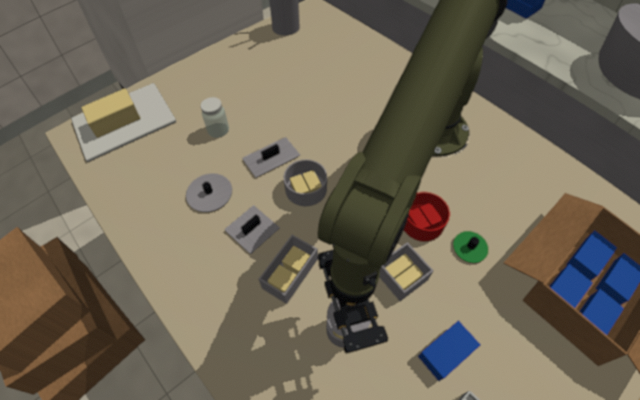

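```bash
python3 -m pendant '[[[0,0,0],[-0.001,-0.001,0.03],1],[[0,0,0],[0,0,0.018],1],[[0,0,0],[0,0,0],1],[[0,0,0],[0,0,0],1]]'; python3 go.py .6394 .267 .075
```

```text
time: 4.85
position: [0.6399, 0.2652, 0.0823]
tool_rot: [0.718, 3.058, 0.001]
ft_force: [-0.3, 0.5, -1.0]
grip_width: 0.264
t 4.85 pos [0.6399 0.2652 0.0823] yaw 63.59 grip 0.264 F [-0.3  0.5 -1. ] q [-0.65  0.51  0.29  1.5  -0.16  1.15  0.78] tilt [0.001 0.   ]
shift in tool axes (after turn) [0.0013 0.0014 0.0073]
```

```bash
python3 -m pendant '[[[0,0,0],[0.001,0.001,0.004],1],[[0,0,0],[0,0,0.002],1],[[0,0,0],[0,0,0.001],1],[[0,0,0],[0,0,0],1],[[0,0,0],[0,0,0],1]]'; python3 go.py .6394 .267 .075
```

```text
time: 5.48
position: [0.6393, 0.2666, 0.0747]
tool_rot: [0.717, 3.058, 0.0]
ft_force: [-0.5, 0.5, -1.4]
grip_width: 0.271
t 5.47 pos [0.6393 0.2666 0.0747] yaw 63.59 grip 0.271 F [-0.5  0.5 -1.4] q [-0.65  0.52  0.29  1.51 -0.16  1.14  0.78] tilt [0. 0.]
shift in tool axes (after turn) [ 0.0001  0.0004 -0.0003]
```

Nearly touching, so I release and lift.

```bash
python3 -m pendant '[[[0,0,0],[0,0,0.001],1],[[0,0,0],[0,0,0],1],[[0,0,0],[0,0,0],-0.2],[[0,0,0],[0,0,0],-0.2],[[0,0,0],[0,0,0],-0.2],[[0,0,0],[0,0,-0.05],-0.2],[[0,0,0],[0,0,-0.05],-0.2],[[0,0,0],[0,0,0],-0.2]]'; python3 go.py .661 -.256 .17 63.6; python3 -c "
from h import *
grab('wrist','w4')"
```

```text
time: 6.48
position: [0.6423, 0.2676, 0.1793]
tool_rot: [0.716, 3.051, 0.01]
ft_force: [0.5, 0.0, -0.5]
grip_width: 0.603
t 6.47 pos [0.6423 0.2676 0.1793] yaw 63.59 grip 0.603 F [ 0.5  0.  -0.5] q [-0.66  0.44  0.31  1.4  -0.13  1.31  0.77] tilt [0.009 0.004]
turn about tool z needed -0.0
shift in tool axes (after turn) [-0.2496 -0.4606  0.0093]
```

View pics/w4.png

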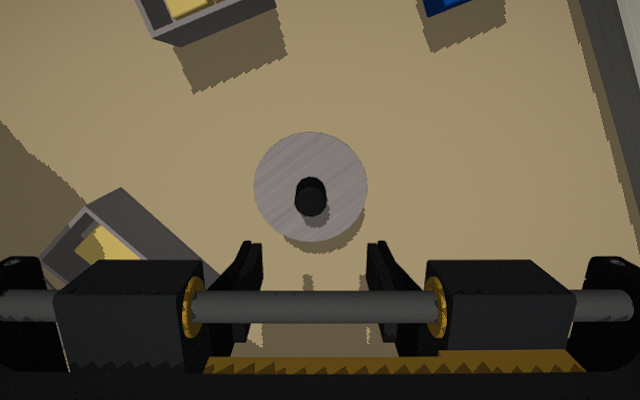

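The small lid appears seated, plate at (310,187) covering the rim. Next is the large round lid.

```bash
python3 -m pendant '[[[0,0,0],[-0.025,-0.046,0],-0.2],[[0,0,0],[-0.025,-0.046,0],-0.2],[[0,0,0],[-0.025,-0.046,0],-0.2],[[0,0,0],[-0.025,-0.046,0],-0.2],[[0,0,0],[-0.025,-0.046,0],-0.2],[[0,0,0],[-0.025,-0.046,0],-0.2],[[0,0,0],[-0.025,-0.046,0],-0.2],[[0,0,0],[-0.025,-0.046,0],-0.2]]';python3 -m pendant '[[[0,0,0],[-0.025,-0.046,0],-0.2],[[0,0,0],[-0.025,-0.046,0.02],-0.2],[[0,0,0],[0,0,0.04],-0.2],[[0,0,0],[0,0,0],-0.2],[[0,0,0],[0,0,0],-0.2]]'; python3 go.py .661 -.256 .015; python3 -c "
from h import *
grab('wrist','w5');grab('scene','s5')"
```

```text
time: 7.52
position: [0.6538, -0.1532, 0.1717]
tool_rot: [-0.717, -3.056, 0.0]
ft_force: [0.4, -0.1, -1.0]
grip_width: 0.601
time: 8.15
position: [0.6592, -0.2552, 0.1138]
tool_rot: [-0.715, -3.059, -0.001]
ft_force: [0.6, 0.5, 0.2]
grip_width: 0.599
t 8.15 pos [ 0.6592 -0.2552  0.1138] yaw 63.7 grip 0.599 F [0.6 0.5 0.2] q [-0.01  0.54  0.48  1.44 -0.25  1.23  1.61] tilt [0.    0.001]
shift in tool axes (after turn) [-0.002   0.0001  0.0988]
```

View pics/w5.png

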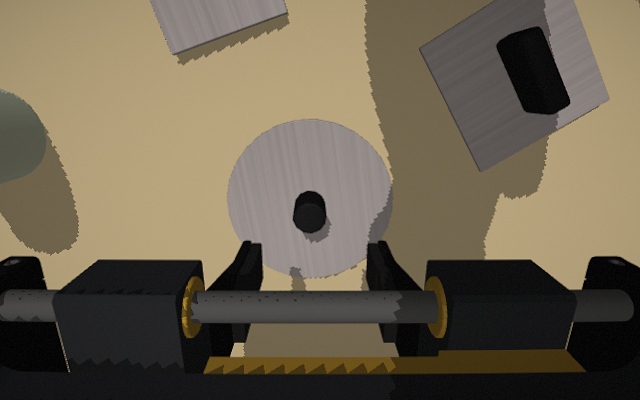

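View pics/s5.png

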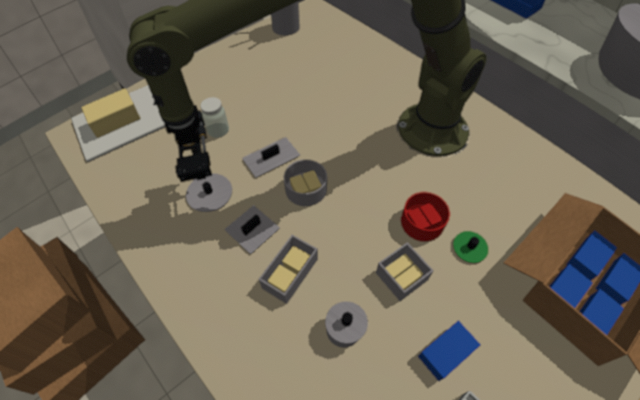

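The wrist view shows the large lid's knob at (310,212) between the fingers. The scene view shows the small lid on its pan at (346,324). I grasp the large lid and check the small one.

```bash
python3 -m pendant '[[[0,0,0],[-0.001,0,0.05],-0.2],[[0,0,0],[0,0,0.045],-0.2],[[0,0,0],[0,0,0],-0.2],[[0,0,0],[0,0,0],1],[[0,0,0],[0,0,0],1],[[0,0,0],[0,0,0],1],[[0,0,0],[0,0,0],1],[[0,0,0],[0,0,0],1]]' 30; python3 go.py .661 -.256 .019
cat > chk.py <<'E'
from h import *
import sys
n,u0,u1,v0,v1=sys.argv[1],*map(int,sys.argv[2:6])
im=dict(np.load(n+'.npz'));P=cloud(im)
Q=P[v0:v1,u0:u1].reshape(-1,3); q=Q[(Q[:,2]>.057)&(Q[:,2]<.072)]
A=np.c_[q[:,:2]-q[:,:2].mean(0),np.ones(len(q))]; k=np.linalg.lstsq(A,q[:,2],rcond=None)[0]
X=q[:,:2].astype(np.float32)*1000; r=cv2.minAreaRect(X)
print('plate n',len(q),'z',k[2].round(4),'slope mrad',(k[:2]*1000).round(1),'rect',np.round(r[0],1),np.round(r[1],1),round(r[2],1),'circ',cv2.minEnclosingCircle(X))
E
python3 chk.py s5 315 375 295 350
```

```text
time: 9.25
position: [0.6601, -0.2579, 0.0201]
tool_rot: [0.717, 3.057, -0.001]
ft_force: [-0.1, -0.7, 5.4]
grip_width: 0.268
t 9.25 pos [ 0.6601 -0.2579  0.0201] yaw 63.58 grip 0.268 F [-0.1 -0.7  5.4] q [ 0.01  0.63  0.45  1.51 -0.29  1.08  1.64] tilt [ 0.002 -0.001]
shift in tool axes (after turn) [0.0001 0.0021 0.0011]
plate n 1286 z 0.064 slope mrad [-2.6 -5.1] rect [636.2 267.9] [91.1 91.1] 46.9 circ ((636.3442993164062, 268.35797119140625), 46.51514434814453)
```

```bash
python3 -m pendant '[[[0,0,0],[0,0,-0.05],1],[[0,0,0],[0,0,-0.05],1],[[0,0,0],[0,0,-0.01],1],[[0,0,0],[0,0,0],1],[[0,0,0],[0,0,0],1]]'; python3 go.py .4483 -.0905 .128
```

```text
time: 9.88
position: [0.6582, -0.2561, 0.1258]
tool_rot: [-0.716, -3.055, -0.001]
ft_force: [0.2, 0.2, -2.6]
grip_width: 0.27
t 9.88 pos [ 0.6582 -0.2561  0.1258] yaw 63.61 grip 0.27 F [ 0.2  0.2 -2.6] q [-0.01  0.53  0.48  1.42 -0.25  1.26  1.61] tilt [-0.004  0.002]
shift in tool axes (after turn) [ 0.2617  0.0551 -0.0011]
```

```bash
python3 -m pendant '[[[0,0,0],[0.044,0.009,0],1],[[0,0,0],[0.044,0.009,0],1],[[0,0,0],[0.044,0.009,0],1],[[0,0,0],[0.044,0.009,0],1],[[0,0,0],[0.044,0.009,0],1],[[0,0,0],[0.042,0.009,0],1],[[0,0,0],[0,0,0],1],[[0,0,0],[0,0,0],1]]'; python3 go.py .4483 -.0905 .08;  python3 -c "
from h import *
grab('wrist','w6')"
```

```text
time: 10.88
position: [0.4488, -0.0924, 0.128]
tool_rot: [-0.717, -3.058, 0.001]
ft_force: [0.4, -1.1, -1.3]
grip_width: 0.26
t 10.88 pos [ 0.4488 -0.0924  0.128 ] yaw 63.61 grip 0.26 F [ 0.4 -1.1 -1.3] q [-0.3  -0.03  0.45  2.04  0.01  1.13  1.24] tilt [-0. -0.]
shift in tool axes (after turn) [0.0013 0.0015 0.048 ]
```

View pics/w6.png

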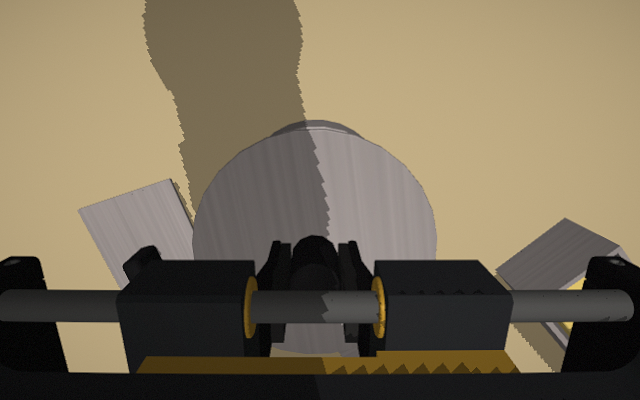

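The lid covers the large pan, with the far rim peeking out at (315,125). I lower it to seat at z ≈ 0.074.

```bash
python3 -m pendant '[[[0,0,0],[0.001,0.001,0.03],1],[[0,0,0],[0,0,0.018],1],[[0,0,0],[0,0,0],1],[[0,0,0],[0,0,0.002],1],[[0,0,0],[0,0,0.002],1],[[0,0,0],[0,0,0],1],[[0,0,0],[0,0,0],1]]'; python3 go.py .4483 -.0905 .0741
```

```text
time: 11.8
position: [0.4487, -0.0908, 0.0769]
tool_rot: [0.717, 3.058, 0.0]
ft_force: [-0.6, -0.2, -2.6]
grip_width: 0.267
t 11.8 pos [ 0.4487 -0.0908  0.0769] yaw 63.6 grip 0.267 F [-0.6 -0.2 -2.6] q [-0.3   0.04  0.45  2.1  -0.02  1.01  1.27] tilt [0.001 0.   ]
shift in tool axes (after turn) [0.0005 0.0001 0.0028]
```

```bash
python3 -m pendant '[[[0,0,0],[0,0,0.002],1],[[0,0,0],[0,0,0.001],1],[[0,0,0],[0,0,0],1],[[0,0,0],[0,0,0],-0.2],[[0,0,0],[0,0,0],-0.2],[[0,0,0],[0,0,0],-0.2],[[0,0,0],[0,0,-0.05],-0.2],[[0,0,0],[0,0,-0.05],-0.2]]'; python3 go.py .640 -.081 .12 95.5
```

```text
time: 12.8
position: [0.4479, -0.0909, 0.1743]
tool_rot: [-0.717, -3.057, 0.001]
ft_force: [0.8, 0.7, -0.6]
grip_width: 0.595
t 12.8 pos [ 0.4479 -0.0909  0.1743] yaw 63.59 grip 0.595 F [ 0.8  0.7 -0.6] q [-0.32 -0.08  0.44  1.99  0.04  1.23  1.22] tilt [-0.001 -0.   ]
turn about tool z needed -31.9
shift in tool axes (after turn) [-0.1922 -0.0086  0.0543]
```

```bash
python3 -m pendant '[[[0,0,-10.6],[0,0,0],-0.2],[[0,0,-10.6],[0,0,0],-0.2],[[0,0,-10.6],[0,0,0],-0.2],[[0,0,0],[-0.048,-0.002,0],-0.2],[[0,0,0],[-0.048,-0.002,0],-0.2],[[0,0,0],[-0.048,-0.002,0],-0.2],[[0,0,0],[-0.048,-0.002,0.05],-0.2],[[0,0,0],[0,0,0],-0.2]]'; python3 -m pendant '[[[0,0,0],[0,0,0],-0.2]]' >/dev/null; python3 go.py .640 -.081 .015 95.5;  python3 -c "
from h import *
grab('wrist','w7');grab('scene','s7')"; python3 chk.py s7 265 345 140 215
```

```text
time: 13.8
position: [0.6343, -0.0793, 0.1207]
tool_rot: [0.151, -3.126, 0.002]
ft_force: [-1.6, 0.4, -0.6]
grip_width: 0.598
t 13.93 pos [ 0.6352 -0.0816  0.1283] yaw 95.37 grip 0.604 F [-0.1 -0.   0.5] q [-0.29  0.38  0.48  1.61 -0.19  1.2   1.89] tilt [-0.001 -0.001]
turn about tool z needed -0.1
shift in tool axes (after turn) [-4.900e-03  1.000e-04  1.133e-01]
plate n 1391 z 0.0647 slope mrad [-2.6 -1.2] rect [449.5 -90. ] [130.3 126.5] 47.7 circ ((449.244873046875, -90.85167694091797), 65.96753692626953)
```

View pics/w7.png

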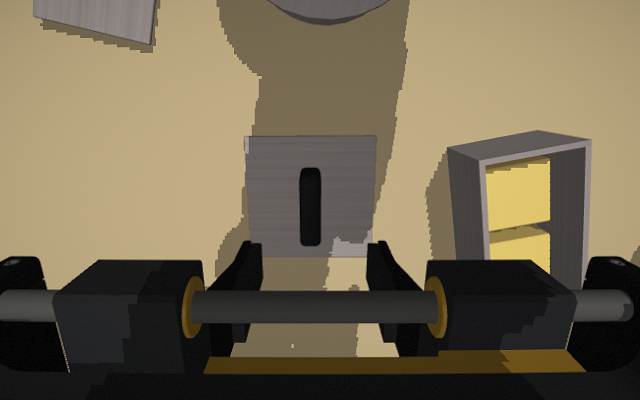

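View pics/s7.png

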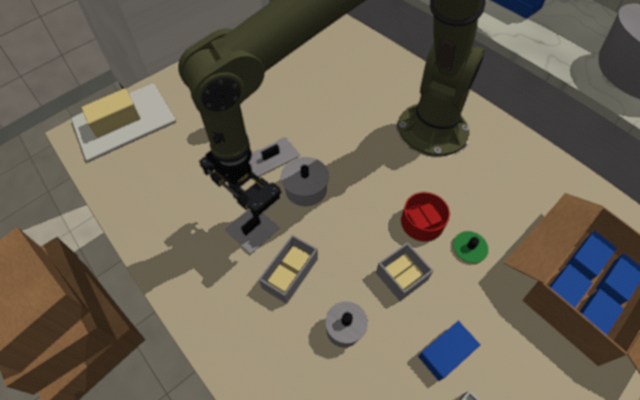

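The large lid is seated flat (plate z 0.0647). The wrist view shows the square lid's bar at (310,206), in line with the fingers. I grasp it.

```bash
python3 -m pendant '[[[0,0,0],[-0.004,-0.001,0.055],-0.2],[[0,0,0],[0,0,0.054],-0.2],[[0,0,0],[0,0,0],-0.2],[[0,0,0],[0,0,0],1],[[0,0,0],[0,0,0],1],[[0,0,0],[0,0,0],1],[[0,0,0],[0,0,0],1],[[0,0,0],[0,0,0],1]]' 30; python3 go.py .640 -.081 .019;python3 -m pendant '[[[0,0,0],[0,0,-0.05],1],[[0,0,0],[0,0,-0.05],1],[[0,0,0],[0,0,-0.02],1],[[0,0,0],[0,0,0],1],[[0,0,0],[0,0,0],1]]'; python3 go.py .4434 .267 .13 83.3
```

```text
time: 15.02
position: [0.6403, -0.0825, 0.0204]
tool_rot: [-0.147, 3.137, -0.002]
ft_force: [-0.3, -0.8, 4.5]
grip_width: 0.183
t 15.03 pos [ 0.6403 -0.0825  0.0204] yaw 95.38 grip 0.183 F [-0.3 -0.8  4.5] q [-0.26  0.5   0.45  1.68 -0.25  1.01  1.93] tilt [ 0.002 -0.001]
shift in tool axes (after turn) [0.0002 0.0015 0.0014]
time: 15.65
position: [0.6381, -0.0811, 0.1368]
tool_rot: [0.148, -3.134, -0.001]
ft_force: [-0.7, 0.5, -2.8]
grip_width: 0.182
t 15.65 pos [ 0.6381 -0.0811  0.1368] yaw 95.41 grip 0.182 F [-0.7  0.5 -2.8] q [-0.3   0.39  0.48  1.59 -0.19  1.22  1.89] tilt [-0.004  0.   ]
turn about tool z needed 12.1
shift in tool axes (after turn) [0.234  0.323  0.0068]
```

```bash
python3 -m pendant '[[[0,0,6.1],[0,0,0],1],[[0,0,6.0],[0,0,0],1],[[0,0,0],[0.029,0.040,0],1],[[0,0,0],[0.029,0.040,0],1],[[0,0,0],[0.029,0.040,0],1],[[0,0,0],[0.029,0.040,0],1],[[0,0,0],[0.029,0.040,0],1],[[0,0,0],[0.029,0.040,0],1]]' | head -2
python3 - <<'E'
from h import *
for n in ['scene0','s5','s7']:
    im=dict(np.load(n+'.npz'));P=cloud(im)
    for nm,(u0,u1,v0,v1) in dict(sq=(372,438,240,302),ob=(258,322,232,304)).items():
        q=P[v0:v1,u0:u1].reshape(-1,3); q=q[(q[:,2]>.057)&(q[:,2]<.063)][:,:2]
        c=np.array(cv2.minAreaRect(q.astype(np.float32)*1000)[0])/1000
        r=cv2.minAreaRect(q.astype(np.float32)*1000)
        # fit each of 4 sides
        a=np.radians(r[2]); w,h=np.array(r[1])/2000; L=(q-c)@np.array([[np.cos(a),-np.sin(a)],[np.sin(a),np.cos(a)]])
        ang=[];off=[]
        for ax,s,hw,ot in [(0,1,w,h),(0,-1,w,h),(1,1,h,w),(1,-1,h,w)]:
            k=(abs(L[:,ax]-s*hw)<.007)&(abs(L[:,1-ax])<ot-.01)
            if k.sum()<8: ang.append(np.nan);continue
            p=np.polyfit(L[k,1-ax],L[k,ax],1); ang.append(np.degrees(np.arctan(p[0]))*(-1 if ax==0 else 1)); off.append(round(p[1]*1000,1))
        print(n,nm,np.round(r[0],1),np.round(r[1],1),round(r[2],2),'edge corr',np.round(ang,1),off)
E
python3 go.py .4434 .267 .13 83.3
```

```text
time: 16.65
position: [0.4925, 0.178, 0.1372]
scene0 sq [443.4 266.2] [91.9 93.7] 83.35 edge corr [0.2 0.1 0.5 0.5] [np.float64(43.7), np.float64(-43.3), np.float64(43.3), np.float64(-44.0)]
scene0 ob [642.5  77.8] [140.7  75.5] 16.6 edge corr [-1.4 -0.1  0.   0. ] [np.float64(67.8), np.float64(-66.8), np.float64(34.9), np.float64(-35.0)]
s5 sq [443. 266.] [92.1 93.7] 83.98 edge corr [-0.3 -0.5  0.1 -0.4] [np.float64(43.9), np.float64(-42.9), np.float64(42.9), np.float64(-44.3)]
s5 ob [642.7  77.7] [140.5  75.8] 16.74 edge corr [-1.3  0.2 -0.2 -0. ] [np.float64(67.5), np.float64(-67.1), np.float64(35.2), np.float64(-34.9)]
s7 sq [443.1 266.4] [91.4 93.9] 83.47 edge corr [ 0.4  0.4  0.4 -0.3] [np.float64(43.5), np.float64(-43.1), np.float64(43.0), np.float64(-44.5)]
s7 ob [642.7  77.8] [140.   75.1] 16.63 edge corr [-1.2 -0.8 -0.1 -0. ] [np.float64(67.4), np.float64(-67.0), np.float64(35.1), np.float64(-35.1)]
t 16.65 pos [0.4925 0.178  0.1372] yaw 83.31 grip 0.18 F [ 0.9  0.5 -2.8] q [-0.74  0.12  0.37  1.88 -0.05  1.16  1.1 ] tilt [-0.003 -0.002]
turn about tool z needed 0.0
shift in tool axes (after turn) [0.0592 0.0827 0.0072]
```

```bash
python3 -m pendant '[[[0,0,-0.4],[0.030,0.041,0],1],[[0,0,0],[0.029,0.041,0],1],[[0,0,0],[0,0,0.03],1],[[0,0,0],[0,0,0.01],1],[[0,0,0],[0,0,0],1],[[0,0,0],[0,0,0],1]]'|head -2; python3 go.py .4432 .2662 .0744 83.7
```

```text
time: 17.4
position: [0.4463, 0.2646, 0.0999]
t 17.4 pos [0.4463 0.2646 0.0999] yaw 83.6 grip 0.183 F [ 0.1 -0.1 -2.4] q [-0.85  0.14  0.29  1.93 -0.05  1.07  0.91] tilt [0.001 0.   ]
turn about tool z needed -0.1
shift in tool axes (after turn) [0.0033 0.0012 0.0255]
```

```bash
python3 -m pendant '[[[0,0,0],[0.003,0.001,0.0],1],[[0,0,0],[0,0,0.015],1],[[0,0,0],[0,0,0.006],1],[[0,0,0],[0,0,0.002],1],[[0,0,0],[0,0,0],1],[[0,0,0],[0,0,0],1]]'|head -2; python3 go.py .4432 .2662 .0744 83.7
```

```text
time: 18.15
position: [0.4429, 0.2667, 0.0768]
t 18.15 pos [0.4429 0.2667 0.0768] yaw 83.7 grip 0.182 F [-0.4 -0.8 -3.1] q [-0.85  0.16  0.28  1.96 -0.05  1.03  0.91] tilt [0. 0.]
turn about tool z needed 0.0
shift in tool axes (after turn) [-0.0004 -0.0004  0.0024]
```

```bash
python3 -m pendant '[[[0,0,0],[0,0,0.002],1],[[0,0,0],[0,0,0.001],1],[[0,0,0],[0,0,0],1],[[0,0,0],[0,0,0],-0.2],[[0,0,0],[0,0,0],-0.2],[[0,0,0],[0,0,0],-0.2],[[0,0,0],[0,0,-0.05],-0.2],[[0,0,0],[0,0,-0.05],-0.2]]'; python3 go.py .4545 -.240 .17 81.5
```

```text
time: 19.15
position: [0.4422, 0.2662, 0.1741]
tool_rot: [-0.173, -3.136, 0.002]
ft_force: [0.7, 0.7, 0.6]
grip_width: 0.582
t 19.15 pos [0.4422 0.2662 0.1741] yaw 83.69 grip 0.582 F [0.7 0.7 0.6] q [-0.87  0.06  0.29  1.85 -0.02  1.23  0.89] tilt [-0.001 -0.001]
turn about tool z needed 2.2
shift in tool axes (after turn) [-0.0869 -0.4988  0.0041]
```

```bash
python3 -m pendant '[[[0,0,2.2],[0,0,0],-0.2],[[0,0,0],[-0.0087,-0.050,0],-0.2],[[0,0,0],[-0.0087,-0.050,0],-0.2],[[0,0,0],[-0.0087,-0.050,0],-0.2],[[0,0,0],[-0.0087,-0.050,0],-0.2],[[0,0,0],[-0.0087,-0.050,0],-0.2],[[0,0,0],[-0.0087,-0.050,0],-0.2],[[0,0,0],[-0.0087,-0.050,0],-0.2]]'|head -2;python3 -m pendant '[[[0,0,0],[-0.0087,-0.05,0],-0.2],[[0,0,0],[-0.0087,-0.050,0],-0.2],[[0,0,0],[-0.0087,-0.050,0],-0.2],[[0,0,0],[0,0,0.04],-0.2],[[0,0,0],[0,0,0],-0.2],[[0,0,0],[0,0,0],-0.2]]'|head -2; python3 go.py .4545 -.240 .015 81.5; python3 -c "
from h import *
grab('wrist','w8');grab('scene','s8')"; python3 chk.py s8 370 440 230 300
```

```text
time: 20.15
position: [0.4511, -0.0902, 0.1736]
time: 20.9
position: [0.4553, -0.2404, 0.1342]
t 20.9 pos [ 0.4553 -0.2404  0.1342] yaw 81.57 grip 0.6 F [ 0.7 -0.   0.2] q [-0.37  0.12  0.87  1.92 -0.1   1.14  1.95] tilt [ 0.001 -0.   ]
turn about tool z needed 0.1
shift in tool axes (after turn) [0.0008 0.0002 0.1192]
plate n 1611 z 0.0641 slope mrad [5.1 7.9] rect [403.5 271.7] [103.9 180.8] 83.7 circ ((407.6635437011719, 269.64385986328125), 98.55855560302734)
```

View pics/w8.png

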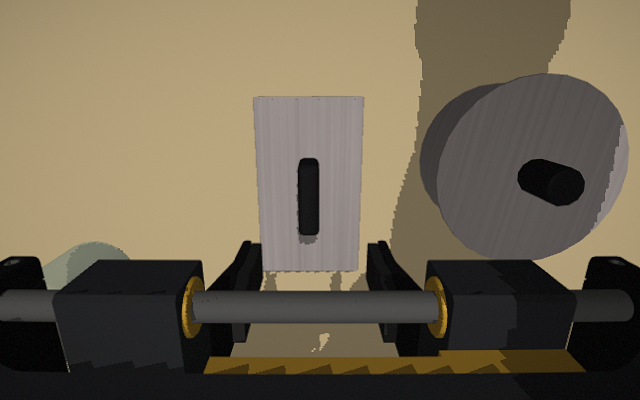

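View pics/s8.png

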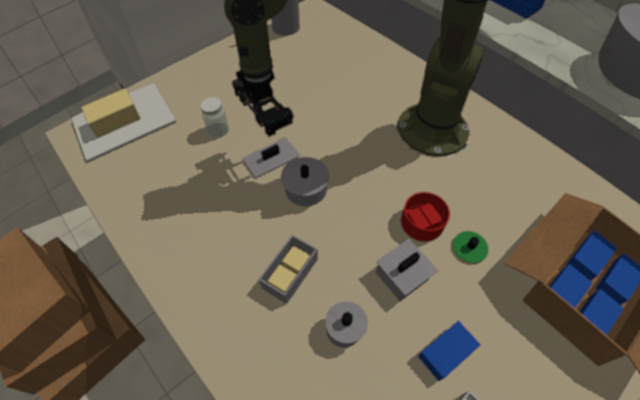

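The square lid is on its pan at (407,268). The wrist view shows the oblong bar at (308,197), aligned with the jaws. I grasp it.

```bash
python3 -m pendant '[[[0,0,0],[0.0,0,0.055],-0.2],[[0,0,0],[0,0,0.055],-0.2],[[0,0,0],[0,0,0.005],-0.2],[[0,0,0],[0,0,0],1],[[0,0,0],[0,0,0],1],[[0,0,0],[0,0,0],1],[[0,0,0],[0,0,0],1],[[0,0,0],[0,0,0],1]]' 30|head -2; python3 go.py .4545 -.240 .019;python3 -m pendant '[[[0,0,0],[0,0,-0.05],1],[[0,0,0],[0,0,-0.05],1],[[0,0,0],[0,0,-0.05],1],[[0,0,0],[0,0,0],1],[[0,0,0],[0,0,0],1]]'|head -2; python3 go.py .6426 .0778 .165 106.6; python3 - <<'E'
from h import *
im=dict(np.load('s8.npz'));P=cloud(im)
q=P[230:300,370:440].reshape(-1,3); q=q[(q[:,2]>.057)&(q[:,2]<.072)&(np.abs(q[:,0]-.443)<.08)&(np.abs(q[:,1]-.266)<.075)]
print(cv2.minAreaRect(q[:,:2].astype(np.float32)*1000))
A=np.c_[q[:,:2]-q[:,:2].mean(0),np.ones(len(q))];print(np.linalg.lstsq(A,q[:,2],rcond=None)[0])
E
```

```text
time: 22.0
position: [0.4555, -0.2422, 0.0195]
t 22.0 pos [ 0.4555 -0.2422  0.0195] yaw 81.47 grip 0.182 F [-1.2 -2.6  6.9] q [-0.29  0.31  0.82  2.02 -0.29  0.92  2.1 ] tilt [ 0.002 -0.002]
shift in tool axes (after turn) [0.0013 0.002  0.0005]
time: 22.62
position: [0.4538, -0.2397, 0.1671]
t 22.62 pos [ 0.4538 -0.2397  0.1671] yaw 81.53 grip 0.183 F [ 0.1  0.8 -3.9] q [-0.42  0.08  0.9   1.88 -0.06  1.21  1.92] tilt [-0.002  0.002]
turn about tool z needed -25.1
shift in tool axes (after turn) [-0.2716  0.2504  0.0021]
((440.6583251953125, 267.6337890625), (103.8113784790039, 106.40243530273438), 83.87174224853516)
[-0.00114884  0.006281    0.06417626]
```

```bash
python3 -m pendant '[[[0,0,-8.4],[0,0,0],1],[[0,0,-8.4],[0,0,0],1],[[0,0,-8.3],[0,0,0],1],[[0,0,0],[-0.036,0.034,0],1],[[0,0,0],[-0.036,0.034,0],1],[[0,0,0],[-0.036,0.034,0],1],[[0,0,0],[-0.036,0.034,0],1],[[0,0,0],[-0.036,0.034,0],1]]'|head -2;python3 -m pendant '[[[0,0,0],[-0.036,0.034,0],1],[[0,0,0],[-0.036,0.034,0],1],[[0,0,0],[0,0,0],1],[[0,0,0],[0,0,0],1]]'|head -2; python3 go.py .6426 .0778 .09 106.6
```

```text
time: 23.62
position: [0.5776, -0.0249, 0.1655]
time: 24.12
position: [0.6267, 0.0585, 0.1657]
t 24.12 pos [0.6267 0.0585 0.1657] yaw 106.59 grip 0.183 F [ 0.3 -0.3 -3.6] q [-0.66  0.36  0.65  1.6  -0.22  1.27  1.9 ] tilt [-0.005 -0.002]
turn about tool z needed -0.0
shift in tool axes (after turn) [-0.0208  0.0139  0.0757]
```

```bash
python3 -m pendant '[[[0,0,0],[-0.020,0.013,0],1],[[0,0,0],[0,0,0.04],1],[[0,0,0],[0,0,0.034],1],[[0,0,0],[0,0,0],1],[[0,0,0],[0,0,0],1]]'|head -2; python3 go.py .6426 .0778 .0735 106.6; python3 -c "
from h import *
grab('wrist','w9')"
```

```text
time: 24.75
position: [0.6442, 0.0761, 0.0956]
t 24.75 pos [0.6442 0.0761 0.0956] yaw 106.5 grip 0.182 F [ 0.6 -0.4 -2.8] q [-0.64  0.46  0.62  1.62 -0.28  1.15  1.91] tilt [ 0.001 -0.   ]
turn about tool z needed -0.1
shift in tool axes (after turn) [0.0011 0.002  0.0221]
```

View pics/w9.png

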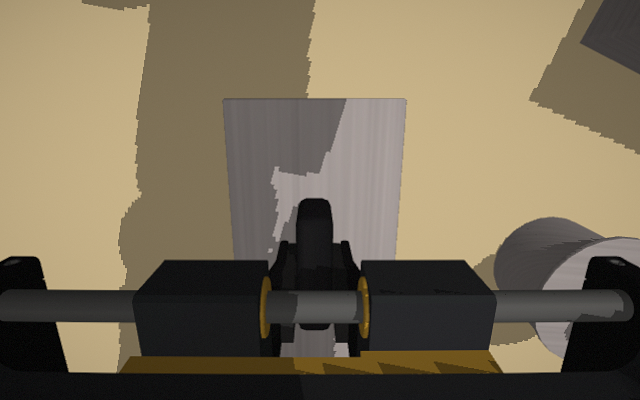

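The lid hides the oblong pan, and the jaws and bar are straight at column 315. I lower it.

```bash
python3 -m pendant '[[[0,0,0],[0.001,0.001,0.008],1],[[0,0,0],[0,0.001,0.008],1],[[0,0,0],[0,0,0.003],1],[[0,0,0],[0,0,0],1],[[0,0,0],[0,0,0],1]]'|head -2; python3 go.py .6426 .0778 .0735 106.6
```

```text
time: 25.42
position: [0.6424, 0.079, 0.0757]
t 25.43 pos [0.6424 0.079  0.0757] yaw 106.6 grip 0.183 F [ 0.6  0.2 -2.7] q [-0.64  0.47  0.61  1.64 -0.3   1.12  1.91] tilt [ 0. -0.]
turn about tool z needed -0.0
shift in tool axes (after turn) [ 0.0002 -0.0012  0.0022]
```

```bash
python3 -m pendant '[[[0,0,0],[0,-0.001,0.002],1],[[0,0,0],[0,0,0.001],1],[[0,0,0],[0,0,0],1],[[0,0,0],[0,0,0],-0.2],[[0,0,0],[0,0,0],-0.2],[[0,0,0],[0,0,0],-0.2],[[0,0,0],[0,0,-0.06],-0.2],[[0,0,0],[0,0,-0.06],-0.2]]'|head -4; python3 -m pendant '[[[0,0,0],[0,0,-0.06],-0.2],[[0,0,0],[0,0,0],-0.2],[[0,0,0],[0,-0.06,0],-0.2],[[0,0,0],[0,-0.06,0],-0.2],[[0,0,0],[0,-0.06,0],-0.2],[[0,0,0],[0,-0.06,0],-0.2],[[0,0,0],[0,-0.06,0],-0.2],[[0,0,0],[0,0,0],-0.2]]'|head -2;python3 -m pendant '[[[0,0,0],[0,0,0],-0.2],[[0,0,0],[0,0,0],-0.2]]'|head -2; python3 - <<'E'
from h import *
im=grab('scene','s10'); P=cloud(im).reshape(-1,3)
for n,c,r in [('S',(.639,.267),.07),('L',(.4483,-.0905),.085),('SQ',(.4432,.2662),.08),('OB',(.6426,.0778),.1)]:
    d=np.linalg.norm(P[:,:2]-c,axis=1)<r; q=P[d&(P[:,2]>.057)&(P[:,2]<.072)]
    A=np.c_[q[:,:2]-q[:,:2].mean(0),np.ones(len(q))];k=np.linalg.lstsq(A,q[:,2],rcond=None)[0]
    b=cv2.minAreaRect(q[:,:2].astype(np.float32)*1000)
    t=P[d&(P[:,2]>.085)&(P[:,2]<.11)]
    print(n,len(q),k.round(4),np.round(b[0],1),np.round(b[1],1),round(b[2],1),'knob',t.mean(0).round(3) if len(t) else 0)
s=monitor.get_state();print(s['ft_force'],s['grip_width'])
E
```

```text
time: 26.42
position: [0.6419, 0.078, 0.1931]
tool_rot: [0.453, -3.107, 0.001]
ft_force: [1.2, 0.5, 1.0]
time: 27.42
position: [0.7258, -0.2181, 0.2495]
time: 27.68
position: [0.7286, -0.2069, 0.2521]
S 1286 [-0.0013 -0.005   0.0641] [636.6 267.9] [90.9 91. ] 44.7 knob [0.638 0.27  0.096]
L 1392 [-0.0014  0.0002  0.0647] [448.3 -90.3] [130.7 126.4] 51.2 knob [ 0.451 -0.088  0.096]
SQ 1597 [0.0013 0.0058 0.0641] [441.3 267.4] [103.9 105.3] 83.8 knob [0.444 0.269 0.096]
OB 1958 [-0.0063 -0.0003  0.064 ] [639.8  77.1] [152.5  88.3] 16.5 knob [0.642 0.08  0.096]
[-1.29312617  0.12743356 -0.38502181] 0.5971880444647215
```

View pics/s10.png

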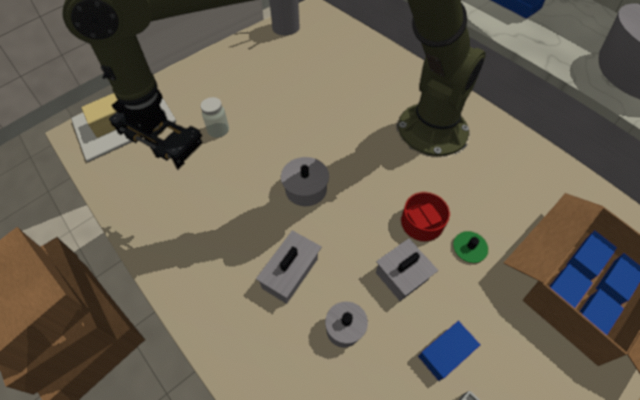

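All four lids lie flat on their rims (plates at z ≈ 0.064, as required). The square lid reads 83.8° against the pan's 83.7°, and the oblong 16.5° against 16.6°. The jar (212,115) and carton (449,350) haven't moved, so I'm handing in.

```bash
python3 -c "
from h import *
print(order.close_job())"
```

```text
the job is handed in; nothing more can be done
None
```

All four pans now have their own lids: small round, large round, square and oblong, in that order. I handed the job in after about 28 s of robot time.

- **Seating:** in the last picture every lid's plate top was at z 0.064–0.065 m, where a seated lid should be (0.064 m). Each was flat to within about 0.4°.
- **Alignment:** the square and oblong lids were within about 0.2° of their pans. Plate centres were 0–3 mm from the pan centres. That is inside the 10 mm of play and close to the 2 mm camera calibration.
- **Left alone:** the blue carton, the jar, the red pan and the green lid look unmoved in the before and after pictures. I judged this by eye and did not measure it.
- **One odd reading:** a mid-job size check of the square lid came out wrong because it included the red pan's rim. Repeated with a tighter area, it agreed with the other checks, and no check failed at the end.

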